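Zero the spice mill with its slip-clutch thumbscrew

ROBOT

A 6-joint arm with a two-finger parallel gripper is mounted at the origin on the work surface; the furniture and walls round the work are solid. World frame = base frame: x ahead of the robot, y to its left, z up, the work surface at z = 0. Lengths are in mm, angles in degrees, forces in N, time in s.
With the tool pointing down it reaches from about 350 to 850 mm from the base axis. Payload 8.1 kg.
Tool frame: the origin (TCP) lies between the finger pads, 19 mm behind the fingertips; this is the grasp point; z points along the fingers, y is the line along which they close (so a half turn about z gives the same grasp; the last joint's range is limited). The gripper opens to 85 mm and grips with 20 to 120 N. Pads are 22 mm wide; open, the fingers measure 114 mm over their backs; the gripper's body (76 mm by 85 mm) begins 54 mm behind the grasp point. The pads swing forward as they close: fully open they stand 13 mm farther back than shut.
Start: joints at [66.326, 7.471, 85.268, -0, 87.261, -4.893], TCP at [193.155, 568.064, 249.992] pointing down, gripper open.
Joint ranges: [-169.43, 169.43], [-51.17, 129.36], [1.28, 143.12], [-76.62, 256.62], [0, 156.53], [-152.29, 152.29]. Speed limits (degrees/s): [136.94, 136.94, 159.86, 180, 180, 180].

INTERFACE

Orientations are given as [roll, pitch, yaw] about the fixed x, y, z axes, in that order (R = Rz(yaw) Ry(pitch) Rx(roll)).
In Python, from bench import * gives the robot as it stands.
- The arm moves only by the tool play_rows, never from a script. Its argument "increments" is a list of rows, each a list of 3 entries, a list of its own where there are three numbers: the gripper's target within -1 to 1 (fully open at 1, half-way at 0, shut at -1), then the shift along the tool's x, y, z in mm, then the turn about the tool's z in rad. A call has 1 to 12 rows; each row shifts and turns the commanded pose from where the row before left it, along the tool's axes as they then stand; what a row does not reach is not made up. A row lasts 1/12 s, in which the tool goes at most 41.7 mm and 7.16 degrees, less where a joint would pass 70% of its speed; a pose out of reach is approached as far as the arm can. A call is refused whole if a number of a shift passes 41.7 or a number of a turn 0.125, either way. A call with a gripper value outside its range is refused whole. The fingers move at their own pace and stop on an object; "force" is the grip in N (left out, the last holds). Time passes only in rows, so rows that do not move let the fingers close. It gives the time, the measured TCP pose, the force, the opening and the grip force at its end, in the units of the state.
- sense(): the state, without advancing time (a new reading comes with each control period).
- snapshot(name): name is "side" or "top"; returns a dict with "color" (400x640x3 uint8, red, green, blue), "intrinsics" (3x3 intrinsics, pixels), "world_from_camera" (4x4, takes a point from camera to world coordinates). Camera axes: x right, y down, z forward; pixel columns grow to the right and rows downward; lengths in mm; the calibration is good to about 2 mm. A picture is of the moment at which its call begins. There is no depth.
- hand_in(): hands the job in; it is judged then, once.
Trained networks look in a picture, given as the dict that the camera call returned (one of the last four; its "shot" number tells which), for a name from the list of things; names that differ only in an ending like _2 or _b are one class to them, and where a whole thing is asked for, a point or a joint stands for the part that bears it (a point fixed in the world has none). Each returns a list of dicts, best first, with "p" (0 to 1); they miss things now and then, are a little off and sometimes report something else, mostly with a low value. They report only what shows in the picture. A call takes as long as a camera call.
- find_in(query, picture): "xyz" ([x, y, z] in mm, in the coordinates of the camera as it stood for that picture, good to about 4 mm: the middle of the surface that is visible of it).
- regions_of(query, picture): "mask" (400x640 bool, what is visible of it).
- pinpoint(query, picture): "xyz" ([x, y, z] in mm, in the coordinates of the camera as it stood for that picture, good to about 4 mm: a listed point, or the origin of a listed thing).
The state is a dict: "time": time; "joint_pos": joint angles; "qd": joint speeds; "joint_efforts": joint torques, N m; "tool_pos": TCP position; "tcp_rot": TCP orientation; "ft_force": force on the tool from outside, world axes, zero at the start; "wrist_torque": the same for the moment, N m; "finger_gap": finger opening in mm; "grip_force": force on a finger pad.
Only numpy, scipy, OpenCV 4.12 (cv2) and the standard library are available. Lean on these libraries where they do the work, as an engineer would, in place of code of your own. Each camera call takes 0.05 s, during which the arm holds its last target. There are 200 camera calls.

TASK

Zero the grind of the spice mill with the square body: take the wing of its thumbscrew and turn it clockwise (seen from above) until the burrs meet and the clutch first slips, then stop at once, within about 20 degrees of slip, and let go. Leave the round mill alone.

Things in the scene. Friction and masses are not known exactly. Their poses are not given: they have to be found in the camera images.
- thumbscrew_grip (a point): Grip point on the dark steel wing on top of the square mill (dark wooden block 70x70 mm, 62 mm high, immovable on the table). The wing is an upright bar 46 mm long, 10 mm thick, from 80 to 112 mm above the table. The point is on the vertical turning axis, 104 mm up; x runs along the wing, y across it, z up. With the TCP here, pointing down, the fingertips clear all below.
- collar (a joint): Turn of the square mill's steel collar (44 mm across, 68 to 74 mm up, under the wing), rad, growing clockwise from above. It starts at 0.55 to 0.95 and turns with the wing (drag 0.03 N m) until the burrs meet at 1.6, a hard stop. There its index tab (7 mm wide, out to 33 mm from the axis) meets the small upright pin on the square aluminium plate below it.
- thumbscrew (a joint): Slip of the wing against the collar, rad, growing clockwise from above: 0 at the start, when the wing's length is in line with the collar's index tab. It stays near 0 while the collar turns; once the collar has stopped, the friction clutch slips at 0.12 N m and this grows as the wing turns on. The wing stays where it is let go.
- round_mill: The other mill, to be left alone: same make and height (112 mm with its wing), but a round wooden body 68 mm across with a round plate; 0.8 kg, loose. Origin at the centre of its underside. The mills stand left and right of the fruit basket (less than 0.25 m high), either way round. A wall stands behind, about 0.62 m ahead of the base.

How it is judged (in metres and radians):
At the end, for the whole second after the job is handed in: The square mill's collar is home against its stop (above 1.52 rad), and the wing has slipped past it by more than 0.04 and less than 0.45 rad (2 to 26 degrees), and the wing is at rest (value of joint collar above 1.52 rad and value of joint thumbscrew between 0.04 and 0.45 rad and velocity of joint thumbscrew below 0.05 rad/s); the robot touches nothing.
It fails at once if the clutch is overrun: the wing slips more than 0.5 rad (value of joint thumbscrew above 0.5 rad).
It fails at once if the round mill is moved by more than 15 mm (distance of round_mill from where it was at the start of the episode above 0.015 m).
It fails at once if the fingers take hold of the round mill (more than 4 N) (contact force between the fingers and round_mill above 4 N).
It also fails if it takes over 38 s, if anything falls off the work surface, if the arm or the gripper's body presses on something with over 40 N, if the wrist force passes 120 N, or if a joint passes its speed limit or range.

## Working session

There is one attempt and no reset: what is moved stays moved. The work goes in short steps, Python scripts to look and compute and a tool call to move; the robot and the scene stay as the last step left them, time stands still between calls to the robot, and variables do not carry over. Pictures are saved under pics/ and viewed, at most 10 in all, crops included, and the job is handed in when it is done.

Besides the shell and the picture viewer there is one more tool, called after ">>>" as name(argument=value, ...), one argument or row to a line, values as JSON. play_rows: Moves the arm, as the interface text tells. Its arguments: {"type":"object","properties":{"increments":{"type":"array","items":{"type":"array"}},"force":{"type":"number"}},"required":["increments"]}

```bash
mkdir -p pics; ls; cat > h.py <<'E'
from bench import *
import numpy as np, cv2
def save(p,n,box=None,s=1):
    im=p["color"][:,:,::-1]
    if box: im=im[box[1]:box[3],box[0]:box[2]]
    cv2.imwrite("pics/"+n,cv2.resize(im,None,fx=s,fy=s,interpolation=cv2.INTER_CUBIC))
def W(p,x): return (np.array(p["world_from_camera"])@np.r_[x,1])[:3]
def proj(p,X):
    c=np.linalg.inv(p["world_from_camera"])@np.r_[X,1]; u=np.array(p["intrinsics"])@c[:3]; return u[:2]/u[2]
def ray(p,uv,z):
    M=np.array(p["world_from_camera"]); d=M[:3,:3]@np.linalg.inv(p["intrinsics"])@np.r_[uv,1]; o=M[:3,3]; return o+d*(z-o[2])/d[2]
E
python3 - <<'E'
from h import *
np.set_printoptions(precision=1,suppress=True)
for c in("top","side"):
    p=snapshot(c); save(p,c+"1.png")
    print(c,np.array(p["world_from_camera"])[:3,3])
    for q in("thumbscrew_grip","collar","round_mill"):
        for r in pinpoint(q,p): 
            w=W(p,r["xyz"]); print(q,r["p"],w,proj(p,w))
s=sense();print(s["tool_pos"],s["tcp_rot"],s["time"],s["finger_gap"])
E
```

```text
pics
top [ 157.1    9.6 1321.7]
thumbscrew_grip 0.55 [415.9 230.2 105.4] [228.4 195.9]Traceback (most recent call last):
  File "<stdin>", line 7, in <module>
ValueError: it knows: round_mill, thumbscrew_grip
```

```bash
python3 - <<'E'
from h import *
np.set_printoptions(precision=1,suppress=True)
for c in("top","side"):
    p=snapshot(c); save(p,c+"1.png")
    print(c,np.array(p["world_from_camera"])[:3,3])
    for q in("thumbscrew_grip","round_mill"):
        for r in pinpoint(q,p): 
            w=W(p,r["xyz"]); print(q,r["p"],w,proj(p,w))
s=sense();print(s["tool_pos"],s["tcp_rot"],s["time"],s["finger_gap"])
E
```

```text
top [ 157.1    9.6 1321.7]
thumbscrew_grip 0.68 [417.7 230.7 106.3] [228.2 195.1]
round_mill 0.7 [ 397.1 -293.7    1.7] [432.7 211.2]
side [303.2 968.1 475.1]
thumbscrew_grip 0.63 [414.9 234.8 105.3] [312.3 227. ]
round_mill 0.49 [ 400.7 -292.5   -3.4] [344.4 180. ]
[193.1 568.  249.8] [-180.    -0.   161.2] 0.4 84.81046668787387
```

View pics/top1.png

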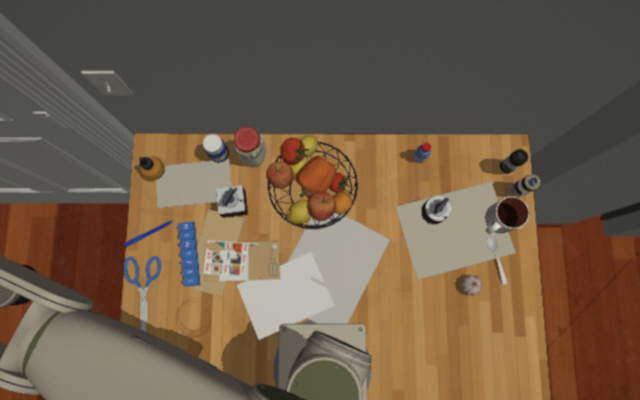

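View pics/side1.png

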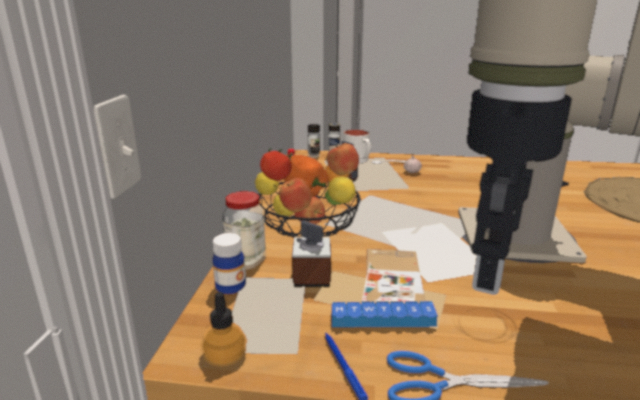

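The square mill is on the left: top (231,200), side (311,262). The round mill is at top (437,208). I'll zoom in on the wing.

```bash
python3 - <<'E'
from h import *
p=snapshot("top"); q=snapshot("side")
a=cv2.resize(p["color"][175:225,200:260],None,fx=9,fy=9,interpolation=cv2.INTER_CUBIC)[:,:,::-1]
b=cv2.resize(q["color"][215:290,285:340],None,fx=6,fy=6,interpolation=cv2.INTER_CUBIC)[:,:,::-1][:450]
im=np.zeros((450,540+b.shape[1],3),np.uint8)
im[:,:540]=a; im[:b.shape[0],540:]=b
im=im[:,:800] if im.shape[1]>800 else im
cv2.imwrite("pics/crop.png",im)
m=regions_of("thumbscrew_grip",p)
for r in m[:2]:
    v,u=np.nonzero(r["mask"]); print(r["p"],len(u),u.min(),u.max(),v.min(),v.max())
    X=np.array([ray(p,(a,b),108)[:2] for a,b in zip(u,v)]); c=X.mean(0); w,V=np.linalg.eigh(np.cov((X-c).T)); print(c,w**.5*12**.5,np.degrees(np.arctan2(V[1,1],V[0,1])))
print(ray(p,(228,195),104)-ray(p,(229,195),104))
E
```

```text
[-0.00288366  2.45710606  0.        ]
```

View pics/crop.png

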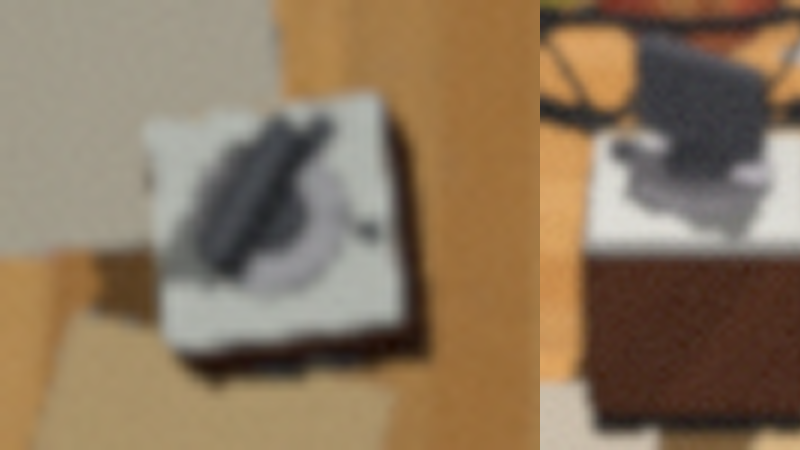

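The wing points to about yaw -32° in world, with the tab at its upper-right end (crop 325,128). The pin is at crop (368,232). I'll check the axis position using the plate and the collar.

```bash
python3 - <<'E'
from h import *
from scipy.spatial import ConvexHull
np.set_printoptions(precision=1,suppress=True)
p=snapshot("top");q=snapshot("side")
f=lambda x,y:(200+x/9-.45,175+y/9-.45)
print("collar",ray(p,f(267,212),73),"plate",ray(p,f(277,225),66))
a,b,pin=ray(p,f(325,128),71),ray(p,f(368,232),72),0
c=np.array([416,231,0]); 
for n,t in(("tab",a),("pin",b)): d=t-c; print(n,t,np.hypot(d[0],d[1]),np.degrees(np.arctan2(d[1],d[0])))
def box(c,yaw):
    y=np.radians(yaw); return [np.array([c[0]+l*np.cos(y)-t*np.sin(y),c[1]+l*np.sin(y)+t*np.cos(y),z]) for z in(80,112) for l in(-23,23) for t in(-5,5)]
best=[]
masks=[]
for P,bx in((p,(200,175,260,225)),(q,(290,215,340,262))):
    im=P["color"].astype(int); m=np.zeros(im.shape[:2],bool); g=im.max(2)
    m[bx[1]:bx[3],bx[0]:bx[2]]=(g<105)[bx[1]:bx[3],bx[0]:bx[2]]; sat=im.max(2)-im.min(2); m&=sat<30
    n,l,s,_=cv2.connectedComponentsWithStats(m.astype(np.uint8)); k=1+np.argmax(s[1:,4]); masks.append(l==k); print(s[k])
def sc(c,yaw):
    r=[]
    for P,m in zip((p,q),masks):
        h=cv2.convexHull(np.array([proj(P,X) for X in box(c,yaw)],np.float32)); k=np.zeros((400,640),np.uint8)
        cv2.fillConvexPoly(k,np.round(h*16).astype(np.int32),1,shift=4); k=k>0; r.append((k&m).sum()/(k|m).sum())
    return r
R=[(sum(sc((x,y),w)),x,y,w,sc((x,y),w)) for x in range(406,428,2) for y in range(222,242,2) for w in range(-48,-12,3)]
for r in sorted(R,key=lambda t:-t[0])[:8]:print(r)
E
```

```text
collar [417.1 233.9  73. ] plate [414.9 232.2  66. ]
tab [441.7 218.8  71. ] 28.455596538766027 -25.407181140499837
pin [411.7 205.6  72. ] 25.756747680025427 -99.69993554775884
[221 188  16  18 170]
[298 215  42  32 574]
(np.float64(1.312135208237769), 416, 234, -36, [np.float64(0.7486910994764397), np.float64(0.5634441087613293)])
(np.float64(1.306910569105691), 416, 234, -39, [np.float64(0.7291666666666666), np.float64(0.5777439024390244)])
(np.float64(1.3049364567526556), 418, 232, -36, [np.float64(0.734375), np.float64(0.5705614567526556)])
(np.float64(1.3033156584435321), 418, 232, -42, [np.float64(0.7157360406091371), np.float64(0.5875796178343949)])
(np.float64(1.2974107269881918), 418, 230, -42, [np.float64(0.7121212121212122), np.float64(0.5852895148669797)])
(np.float64(1.2964449541284404), 416, 232, -39, [np.float64(0.7291666666666666), np.float64(0.5672782874617737)])
(np.float64(1.2926666454750628), 418, 232, -39, [np.float64(0.7098445595854922), np.float64(0.5828220858895705)])
(np.float64(1.291351415129124), 416, 234, -30, [np.float64(0.7577319587628866), np.float64(0.5336194563662375)])
```

>>> play_rows(
  increments=[
    [0.2,[0,0,0],0.115],
    [0.2,[0,0,0],0.115],
  ],
  force=30,
)

```text
time: 0.82
tool_pos: [193.2, 568.1, 250.0]
tcp_rot: [180.0, 0.0, 147.8]
ft_force: [-0.4, -0.0, 0.3]
finger_gap: 63.6
grip_force: 0.0
```

>>> play_rows(
  increments=[
    [0.2,[-30.6,-13.7,0],0],
    [0.2,[-30.6,-13.7,0],0],
    [0.2,[-30.6,-13.7,0],0],
    [0.2,[-30.6,-13.7,0],0],
    [0.2,[-30.6,-13.7,0],0],
    [0.2,[-30.6,-13.7,0],0],
    [0.2,[-30.6,-13.7,0],0],
    [0.2,[-30.6,-13.7,0],0],
    [0.2,[-30.6,-13.7,0],0],
    [0.2,[-30.6,-13.7,0],0],
    [0.2,[-30.6,-13.7,0],0],
    [0.2,[-30.6,-13.7,0],0],
  ],
)

```text
time: 1.82
tool_pos: [418.4, 232.8, 250.3]
tcp_rot: [180.0, 0.0, 148.0]
ft_force: [0.1, 0.9, -0.8]
finger_gap: 51.2
grip_force: 0.0
```

>>> play_rows(
  increments=[
    [0.2,[0,0,20],0],
    [0.2,[0,0,20],0],
    [0.2,[0,0,20],0],
    [0.2,[0,0,20],0],
    [0.2,[0,0,20],0],
    [0.2,[0,0,0],0],
    [0.2,[0,0,0],0],
  ],
)

```text
time: 2.4
tool_pos: [416.8, 233.8, 149.3]
tcp_rot: [-179.9, -0.1, 148.0]
ft_force: [0.0, -0.1, 0.3]
finger_gap: 51.1
grip_force: 0.0
```

```bash
python3 - <<'E'
from h import *
p=snapshot("top"); q=snapshot("side")
a=cv2.resize(p["color"][160:230,180:260],None,fx=5,fy=5,interpolation=cv2.INTER_CUBIC)[:,:,::-1]
b=cv2.resize(q["color"][170:290,270:350],None,fx=5,fy=5,interpolation=cv2.INTER_CUBIC)[:,:,::-1][:600]
im=np.zeros((600,800,3),np.uint8)
im[:350,:400]=a; im[:600,400:]=b
cv2.imwrite("pics/near.png",im)
s=sense();print(s["tool_pos"],s["joint_pos"],s["wrist_torque"],s["finger_gap"])
for r in pinpoint("thumbscrew_grip",q): print(W(q,r["xyz"]),r["p"])
E
```

```text
[418.39709951 234.5684683  151.50926124] [ 2.31496614e+01 -7.53161706e+00  1.10738727e+02 -8.42099164e-04
  7.66910394e+01 -3.48973386e+01] [ 0.01318419 -0.05708975 -0.02538281] 51.587998879150526
[415.26466664 230.96986337 102.49592464] 0.7
```

View pics/near.png

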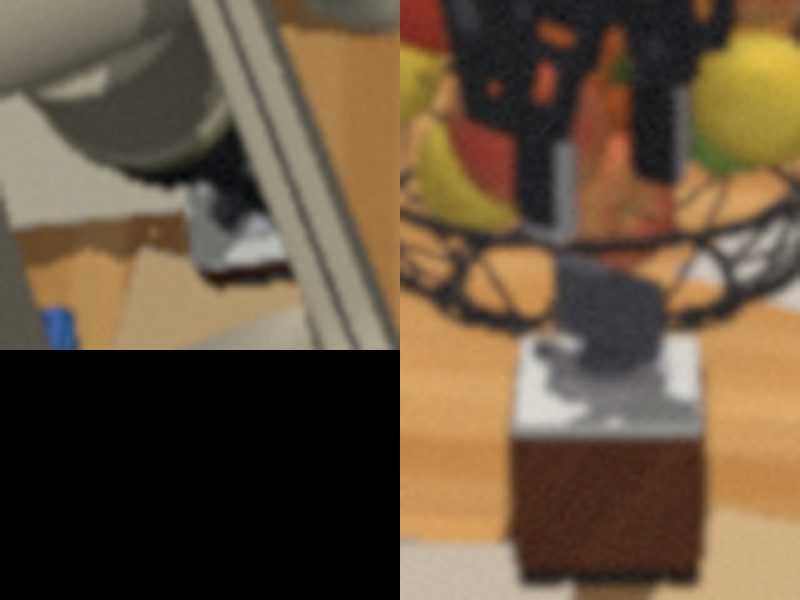

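The side crop shows the open fingers straddling the wing: finger tips at crop (565,240) and (675,175), wing centred at (610,300). I'll descend and grip.

>>> play_rows(
  increments=[
    [0.2,[0,0,15],0],
    [0.2,[0,0,15],0],
    [0.2,[0,0,16],0],
    [0.2,[0,0,0],0],
    [-1,[0,0,0],0],
    [-1,[0,0,0],0],
    [-1,[0,0,0],0],
    [-1,[0,0,0],0],
    [-1,[0,0,0],0],
    [-1,[0,0,0],0],
  ],
  force=30,
)

```text
time: 3.38
tool_pos: [417.8, 233.5, 105.8]
tcp_rot: [-179.9, 0.0, 148.0]
ft_force: [-7.2, -7.2, 11.4]
finger_gap: 9.3
grip_force: 30.8
```

```bash
cat > t.py <<'E'
from h import *
np.set_printoptions(precision=3,suppress=True)
T=[];E=[];F=[];Y=[]
for i in range(6):
    p=snapshot("side"); s=sense(); T.append(s["wrist_torque"]);E.append(s["joint_efforts"][5]);F.append(s["ft_force"]);Y.append(s["tcp_rot"][2])
print(s["time"],"T",np.mean(T,0),np.std(T,0),"e6",np.mean(E),np.std(E),"F",np.mean(F,0),"yaw",np.mean(Y),s["tool_pos"],s["finger_gap"],s["grip_force"])
E
python3 t.py
```

```text
3.6833 T [-1.285  1.198  0.028] [0.024 0.025 0.037] e6 0.036229833494871855 3.440719070232001e-05 F [-6.963 -7.348 11.284] yaw 148.04537460201553 [417.825 233.534 105.764] 9.49621843213074 30.788152813911438
```

>>> play_rows(
  increments=[
    [-1,[0,-1,0],0],
    [-1,[0,0,0],0],
  ],
)

```text
time: 3.85
tool_pos: [417.7, 233.4, 105.8]
tcp_rot: [180.0, 0.1, 148.0]
ft_force: [-4.0, -3.2, 7.1]
finger_gap: 9.5
grip_force: 30.3
```

```bash
python3 t.py
```

```text
4.15 T [-0.563  0.682  0.03 ] [0.022 0.031 0.016] e6 0.01990441291127354 0.0015647492969368462 F [-4.343 -3.252  7.853] yaw 148.04301272023972 [417.726 233.379 105.799] 9.304043059457063 30.355026125907898
```

>>> play_rows(
  increments=[
    [-1,[0,0,0],0.1],
    [-1,[0,0,0],0.1],
    [-1,[0,0,0],0.1],
    [-1,[0,0,0],0.1],
    [-1,[0,0,0],0],
  ],
)

```text
time: 4.57
tool_pos: [417.6, 233.2, 105.8]
tcp_rot: [180.0, 0.1, 124.8]
ft_force: [-5.5, -4.1, 9.0]
finger_gap: 9.4
grip_force: 30.5
```

```bash
python3 t.py
```

```text
4.8667 T [-0.779  0.824 -0.034] [0.028 0.016 0.023] e6 0.22638597554760054 0.39256498389525757 F [-5.396 -4.611  9.082] yaw 125.10046634611494 [417.6   233.19  105.791] 9.325183892518389 30.53695321083069
```

```bash
sed -i 's/"e6",np.mean(E),np.std(E)/"e6",np.array(E)/' t.py; python3 t.py
```

```text
5.1667 T [-0.784  0.824 -0.043] [0.028 0.027 0.015] e6 [-0.025 -0.025 -0.025 -0.025 -0.026 -0.025] F [-5.092 -4.192  8.731] yaw 125.1232622452302 [417.607 233.159 105.803] 9.236872108477998 30.536118149757385
```

>>> play_rows(
  increments=[
    [-1,[0,0,0],0.05],
    [-1,[0,0,0],0.05],
    [-1,[0,0,0],0.05],
    [-1,[0,0,0],0],
  ],
)

```text
time: 5.5
tool_pos: [417.6, 233.1, 105.8]
tcp_rot: [180.0, 0.0, 116.3]
ft_force: [-5.1, -3.3, 10.2]
finger_gap: 9.3
grip_force: 30.6
```

```bash
python3 t.py
```

```text
5.8 T [-0.838  0.895 -0.02 ] [0.027 0.032 0.038] e6 [ 0.519  0.132  0.013 -0.016 -0.023 -0.025] F [-5.533 -5.     9.212] yaw 116.51761617313281 [417.537 233.12  105.773] 8.923200897499983 30.6033056974411
```

>>> play_rows(
  increments=[
    [-1,[0,0,0],0.05],
    [-1,[0,0,0],0.05],
    [-1,[0,0,0],0],
  ],
)

```text
time: 6.05
tool_pos: [417.5, 233.1, 105.8]
tcp_rot: [180.0, 0.0, 110.6]
ft_force: [-6.6, -4.9, 10.0]
finger_gap: 9.7
grip_force: 30.6
```

```bash
python3 t.py
```

```text
6.35 T [-0.923  0.921 -0.015] [0.015 0.02  0.023] e6 [ 0.514  0.131  0.013 -0.016 -0.023 -0.025] F [-5.619 -5.017  9.575] yaw 110.78847649418492 [417.514 233.101 105.79 ] 9.65230885854904 30.646030604839325
```

>>> play_rows(
  increments=[
    [-1,[0,0,0],0.04],
    [-1,[0,0,0],0.04],
    [-1,[0,0,0],0],
  ],
)

```text
time: 6.6
tool_pos: [417.5, 233.1, 105.8]
tcp_rot: [180.0, 0.0, 106.1]
ft_force: [-5.7, -5.0, 9.6]
finger_gap: 9.4
grip_force: 30.7
```

```bash
python3 t.py
```

```text
6.9 T [-0.939  0.978 -0.035] [0.025 0.044 0.029] e6 [ 0.405  0.1    0.006 -0.018 -0.023 -0.025] F [-5.994 -5.178  9.666] yaw 106.20801369273181 [417.456 233.073 105.782] 9.358550176171782 30.680124163627625
```

>>> play_rows(
  increments=[
    [-1,[0,0,0],0.04],
    [-1,[0,0,0],0.04],
    [-1,[0,0,0],0],
  ],
)

```text
time: 7.15
tool_pos: [417.4, 233.0, 105.8]
tcp_rot: [180.0, 0.0, 101.5]
ft_force: [-5.9, -6.3, 10.6]
finger_gap: 9.4
grip_force: 30.7
```

```bash
python3 t.py
```

```text
7.45 T [-0.963  1.006 -0.015] [0.032 0.019 0.026] e6 [ 0.405  0.1    0.006 -0.018 -0.023 -0.025] F [-6.398 -4.984  9.764] yaw 101.62342429453501 [417.46  233.036 105.804] 9.389766133495904 30.714051425457
```

>>> play_rows(
  increments=[
    [-1,[0,0,0],0.04],
    [-1,[0,0,0],0.04],
    [-1,[0,0,0],0],
  ],
)

```text
time: 7.7
tool_pos: [417.4, 233.0, 105.8]
tcp_rot: [180.0, 0.0, 96.9]
ft_force: [-5.9, -4.9, 9.7]
finger_gap: 9.4
grip_force: 30.7
```

```bash
python3 t.py
```

```text
8.0 T [-0.999  1.063 -0.026] [0.035 0.016 0.031] e6 [ 0.405  0.1    0.006 -0.018 -0.023 -0.025] F [-6.074 -5.567  9.638] yaw 97.04038441468047 [417.376 233.026 105.756] 9.40217902069311 30.747022032737732
```

>>> play_rows(
  increments=[
    [-1,[0,0,0],0.04],
    [-1,[0,0,0],0.04],
    [-1,[0,0,0],0],
  ],
)

```text
time: 8.25
tool_pos: [417.4, 233.0, 105.8]
tcp_rot: [180.0, 0.1, 92.3]
ft_force: [-6.0, -6.8, 10.2]
finger_gap: 9.3
grip_force: 30.8
```

```bash
python3 t.py
```

```text
8.55 T [-0.993  1.14  -0.032] [0.017 0.019 0.021] e6 [ 0.395  0.094  0.004 -0.018 -0.023 -0.024] F [-6.695 -5.171 10.379] yaw 92.45703009539136 [417.341 233.025 105.774] 9.353773028181356 30.77981561422348
```

>>> play_rows(
  increments=[
    [-1,[0,0,0],0.04],
    [-1,[0,0,0],0.04],
    [-1,[0,0,0],0],
  ],
)

```text
time: 8.8
tool_pos: [417.3, 233.0, 105.8]
tcp_rot: [180.0, 0.1, 87.7]
ft_force: [-7.1, -5.1, 10.9]
finger_gap: 9.4
grip_force: 30.8
```

```bash
python3 t.py
```

```text
9.1 T [-1.014  1.146 -0.029] [0.018 0.019 0.019] e6 [ 0.395  0.094  0.004 -0.018 -0.023 -0.024] F [-6.841 -5.587 10.352] yaw 87.87426290566965 [417.32  232.987 105.772] 9.582218672331905 30.810843408107758
```

>>> play_rows(
  increments=[
    [0.1,[0,0,0],0],
    [0.1,[0,0,0],0],
    [0.1,[0,0,0],0],
    [0.1,[0,0,0],0],
    [0.1,[0,0,-40],0],
    [0.1,[0,0,-40],0],
    [0.1,[0,0,-40],0],
    [0.1,[0,0,-26],0],
    [0.1,[30,-20,0],0],
    [0.1,[30,-20,0],0],
    [0.1,[30,-20,0],0],
    [0.1,[30,-20,0],0],
  ],
)

```text
time: 10.1
tool_pos: [340.9, 357.4, 250.5]
tcp_rot: [180.0, -0.0, 87.8]
ft_force: [1.5, 0.5, 0.1]
finger_gap: 46.8
grip_force: 0.0
```

>>> play_rows(
  increments=[
    [0.1,[33,-20,0],0],
    [0.1,[33,-20,0],0],
    [0.1,[33,-20,0],0],
    [0.1,[33,-20,0],0],
    [0.1,[33,-20,0],0],
    [0.1,[33,-20,0],0],
    [0.1,[0,0,0],0],
  ],
)

```text
time: 10.68
tool_pos: [224.8, 563.0, 248.8]
tcp_rot: [-179.9, -0.0, 88.1]
ft_force: [-0.4, 1.0, -0.5]
finger_gap: 47.1
grip_force: 0.0
```

```bash
python3 - <<'E'
from h import *
p=snapshot("top"); save(p,"c2.png",(200,175,260,225),10)
ims=np.stack([snapshot("top")["color"] for _ in range(4)])
np.save("c2.npy",ims)
s=sense();print(s["tool_pos"],s["tcp_rot"],s["time"])
E
```

```text
[229.75864579 557.78417817 250.02579385] [1.79983737e+02 1.98625800e-02 8.78303975e+01] 10.9333
```

View pics/c2.png

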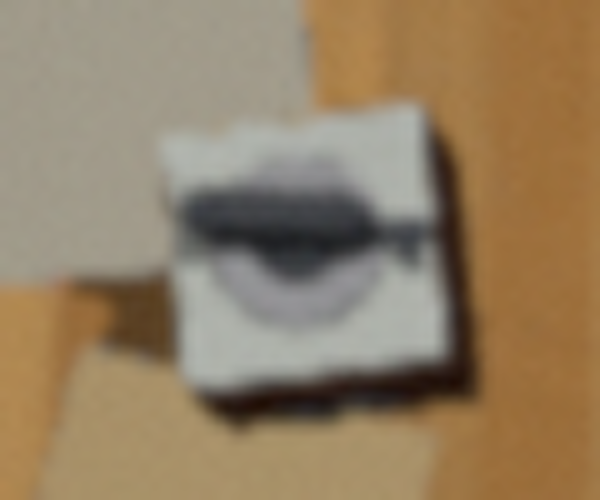

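The tab (crop 405,237) now lies right against the pin (412,258), and the wing is almost in line with the tab, so slip is about 0. I'll measure that.

```bash
python3 - <<'E'
from h import *
np.set_printoptions(precision=1,suppress=True,linewidth=200)
p=snapshot("top"); g=np.load("c2.npy").mean(0).mean(2)
print(g[193:204,234:246].round().astype(int))
f=lambda x,y:(200+x/10-.45,175+y/10-.45)
C=np.mean([ray(p,f(*k),65) for k in((162,135),(425,103),(453,358),(188,390))],0); K=ray(p,f(297,236),73)
print("plate ctr",C,"collar",K)
A=(C+K)/2
for t in np.radians([-110,-105,-100,-95,-90,-85,-80]):
    print(round(np.degrees(t)),[proj(p,[A[0]+r*np.cos(t),A[1]+r*np.sin(t),72]) for r in (25,29,33)])
E
```

```text
[[132 145 160 170 172 174 174 169 138  84  41  56]
 [ 99 117 138 158 171 174 176 172 148  98  46  52]
 [ 71  82 103 138 162 171 171 170 156 107  50  49]
 [ 65  63  72 107 136 144 144 143 139 100  49  44]
 [ 57  53  52  73  94  98  95  96 100  76  41  41]
 [ 44  41  40  53  68  74  71  73  82  66  39  37]
 [ 43  46  59  75  88  84  72  80 109  89  49  37]
 [ 73  84 102 117 122 112  88  92 126 107  59  36]
 [116 124 135 138 148 144 123 117 134 116  67  36]
 [142 146 144 141 158 165 156 151 156 130  79  39]
 [146 146 144 149 165 172 172 171 168 143  90  44]]
plate ctr [416.1 232.6  65. ] collar [417.  233.8  73. ]
-110 [array([238.8, 201.7]), array([240.2, 202.3]), array([241.7, 202.8])]
-105 [array([239.1, 200.9]), array([240.6, 201.3]), array([242.1, 201.7])]
-100 [array([239.3, 200.1]), array([240.8, 200.4]), array([242.4, 200.6])]
-95 [array([239.4, 199.3]), array([241. , 199.4]), array([242.6, 199.5])]
-90 [array([239.5, 198.4]), array([241.1, 198.4]), array([242.7, 198.4])]
-85 [array([239.5, 197.6]), array([241.1, 197.4]), array([242.6, 197.3])]
-80 [array([239.4, 196.7]), array([241. , 196.5]), array([242.5, 196.2])]
```

>>> play_rows(
  increments=[
    [0.1,[-31.8,20,0],0],
    [0.1,[-31.8,20,0],0],
    [0.1,[-31.8,20,0],0],
    [0.1,[-31.8,20,0],0],
    [0.1,[-31.8,20,0],0],
    [0.1,[-31.8,20,0],0],
    [0.1,[-31.8,20,0],0],
    [0.1,[-31.8,20,0],0],
    [0.1,[-31.8,20,0],0],
    [0.1,[-31.8,19.5,0],0],
    [0.1,[0,0,0],0],
    [0.1,[0,0,0],0],
  ],
)

```text
time: 11.98
tool_pos: [417.7, 230.8, 250.4]
tcp_rot: [179.9, -0.0, 87.5]
ft_force: [-0.4, -0.6, 0.4]
finger_gap: 46.8
grip_force: 0.0
```

```bash
python3 t.py
```

```text
12.2833 T [ 0.004 -0.009 -0.003] [0.018 0.049 0.04 ] e6 [-0.169 -0.047 -0.004  0.01   0.013  0.011] F [ 0.049 -0.423 -0.095] yaw 87.86366783921102 [416.068 234.316 250.015] 47.04463435093661 0.0
```

>>> play_rows(
  increments=[
    [0.1,[0,0,35],0],
    [0.1,[0,0,35],0],
    [0.1,[0,0,35],0],
    [0.1,[0,0,25],0],
    [0.1,[0,0,16],0],
    [0.1,[0,0,0],0],
    [-1,[0,0,0],0],
    [-1,[0,0,0],0],
    [-1,[0,0,0],0],
    [-1,[0,0,0],0],
    [-1,[0,0,0],0],
    [-1,[0,0,0],0],
  ],
)

```text
time: 13.28
tool_pos: [417.3, 234.3, 106.1]
tcp_rot: [179.9, -0.1, 87.9]
ft_force: [-4.2, 1.1, 5.0]
finger_gap: 9.5
grip_force: 33.5
```

```bash
python3 t.py
```

```text
13.5833 T [0.147 0.783 0.04 ] [0.015 0.021 0.019] e6 [0.026 0.026 0.026 0.026 0.026 0.026] F [-4.294  0.86   5.192] yaw 87.89398234129588 [417.259 234.221 106.097] 9.391572606488149 33.514734506607056
```

>>> play_rows(
  increments=[
    [-1,[0,0,0],0.05],
    [-1,[0,0,0],0.05],
  ],
)

```text
time: 13.75
tool_pos: [417.3, 234.2, 106.1]
tcp_rot: [179.9, -0.1, 82.1]
ft_force: [-3.7, 0.0, 5.2]
finger_gap: 9.5
grip_force: 33.5
```

```bash
python3 -c "
from bench import *
s=sense();print(s['wrist_torque'])"; python3 t.py
```

```text
[0.10624844 0.67121381 0.13541267]
14.05 T [ 0.126  0.73  -0.026] [0.036 0.016 0.012] e6 [-0.74   0.966  0.334  0.065 -0.01  -0.028] F [-4.382  1.006  5.621] yaw 82.08809411941802 [417.384 234.231 106.122] 9.412795934586239 33.54993760585785
```

>>> play_rows(
  increments=[
    [-1,[0,0,0],0.04],
    [-1,[0,0,0],0.03],
  ],
)

```text
time: 14.22
tool_pos: [417.4, 234.2, 106.1]
tcp_rot: [179.9, -0.1, 78.1]
ft_force: [-3.4, 0.5, 5.5]
finger_gap: 9.3
grip_force: 33.5
```

```bash
python3 -c "
from bench import *
s=sense();print(s['wrist_torque'])"; python3 t.py
```

```text
[0.110329   0.67063973 0.11636064]
14.5167 T [ 0.106  0.678 -0.01 ] [0.016 0.014 0.062] e6 [-0.318  0.607  0.186  0.022 -0.02  -0.03 ] F [-4.191  0.389  4.908] yaw 78.11140815467009 [417.391 234.221 106.092] 9.454660670457137 33.52111458778381
```

In motion the wrist torque reads about 0.12 N m, so the clutch is slipping. I'll release and check.

>>> play_rows(
  increments=[
    [0.1,[0,0,0],0],
    [0.1,[0,0,0],0],
    [0.1,[0,0,0],0],
    [0.1,[0,0,0],0],
    [0.1,[0,0,-40],0],
    [0.1,[0,0,-40],0],
    [0.1,[0,0,-40],0],
    [0.1,[0,0,-26],0],
    [0.1,[30,-20,0],0],
    [0.1,[30,-20,0],0],
    [0.1,[30,-20,0],0],
    [0.1,[30,-20,0],0],
  ],
)

```text
time: 15.52
tool_pos: [362.6, 368.5, 250.5]
tcp_rot: [180.0, -0.0, 78.1]
ft_force: [0.9, 0.1, -0.0]
finger_gap: 46.7
grip_force: 0.0
```

>>> play_rows(
  increments=[
    [0.1,[33,-15,0],0],
    [0.1,[33,-15,0],0],
    [0.1,[33,-15,0],0],
    [0.1,[33,-15,0],0],
    [0.1,[33,-15,0],0],
    [0.1,[33,-15,0],0],
    [0.1,[0,0,0],0],
    [0.1,[0,0,0],0],
  ],
)

```text
time: 16.18
tool_pos: [314.5, 580.7, 248.2]
tcp_rot: [-180.0, 0.1, 78.3]
ft_force: [-0.9, -0.9, -0.2]
finger_gap: 46.8
grip_force: 0.0
```

```bash
python3 - <<'E'
from h import *
p=snapshot("top"); save(p,"c3.png",(200,175,260,225),10)
s=sense();print(s["tool_pos"],s["tcp_rot"],s["time"])
E
```

```text
[315.26287325 579.68614805 248.99973276] [-1.79986761e+02  9.42053072e-02  7.82128396e+01] 16.2333
```

View pics/c3.png

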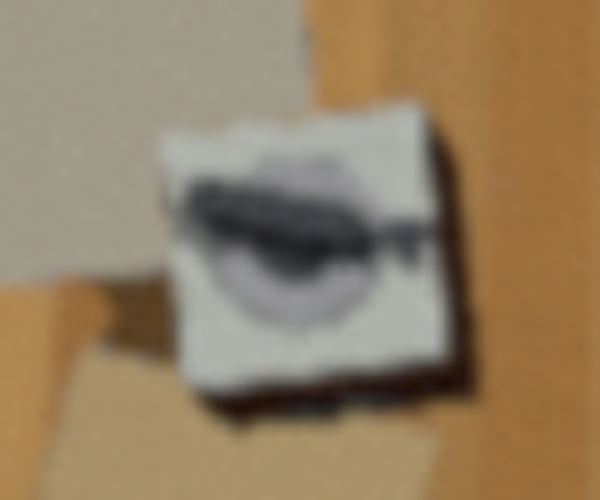

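The tab stayed at the pin (405,237) while the wing turned about 10° past it, to roughly -102°. Slip is about 0.17 to 0.27 rad, which is inside the band.

```bash
python3 -c "
from bench import *
print(hand_in())"
```

```text
the job is handed in; nothing more can be done
None
```

I zeroed the square mill and handed the job in: its collar is at the stop, and by camera estimate the wing has slipped about 0.2 rad (within the 0.04–0.45 limit); I let go of the wing, never went near the round mill, and the hand-in returned no verdict.

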